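# Spread a heap of clamp blocks over a wash tray, pockets down

### The job

Spread the heap of five clamp blocks evenly over the whole wash tray in a single layer: each lying flat inside the tray with its pocket facing down so that it drains (turn over any that lies pocket up), at least one in each quarter of the tray, and neighbours at least 110 mm apart from centre to centre. Do not drop or throw the blocks, and leave the die set, the air cylinder and the carton where they stand.

Things in the scene. Friction and masses are not known exactly. Their poses are not given: they have to be found in the camera images.
- tray: Shallow steel wash tray fixed to the bench, 310 (own x) x 430 mm (own y) outside, 300 x 420 inside, walls 5 mm thick, 34 mm high over all, floor 5 mm thick. Origin at the centre of its underside, on the bench. Its quarters are divided by its own x and y axes.
- block_1: Aluminium clamp block 80 (own x) x 44 (own y) x 36 mm high (own z), 0.17 to 0.35 kg, origin at its centre. The face at own +z is solid, the one at own -z has an open pocket 56 x 24 mm, 24 deep. Pocket down = own z up. Starts in the bottom row of the heap: three loose blocks side by side, 2 to 4 mm apart (no room for a finger), long sides within 0.3 rad of the tray's y; one lies pocket up.
- block_2: aluminium block exactly like block_1; at the start it lies in the bottom row of three.
- block_3: aluminium block exactly like block_1; at the start it lies in the bottom row of three, at an end or in the middle, and is the one that lies pocket up (own z down).
- block_4: aluminium block exactly like block_1; at the start it lies pocket down on top of the bottom row, its long side within 0.6 rad of the tray's y.
- block_5: aluminium block exactly like block_1; at the start it lies pocket down on top of the bottom row, beside block_4, its long side within 0.6 rad of the tray's y.
- die_set: Bystander: small steel die set, two plates 110 x 90 mm on four posts, 100 mm high; origin at the centre of its underside, standing to the left (+y) of the tray.
- cylinder: Bystander: compact air cylinder, square aluminium body 60 x 60 x 55 mm with a rod on top, 87 mm high in all; origin at the centre of its underside, to the right (-y) of the tray.
- carton: Bystander: closed cardboard carton 100 x 80 x 65 mm; origin at the centre of its underside, to the right (-y) of the tray.
Mind the look-alikes: they are no part of the job. Leave any purple look-alike of the block_1 alone.

How it is judged:
By the outcome, as a careful person would: the job done as asked, in the order asked, and still so for the second after the job is handed in, with the robot touching nothing.
It also fails if it takes over 72 s, if anything falls off the work surface, if the arm or the gripper's body presses on something with over 40 N, if the wrist force passes 120 N, or if a joint passes its speed limit or range.

### The arm

A 6-joint arm with a two-finger parallel gripper is mounted at the origin on the work surface. World frame = base frame: x ahead of the robot, y to its left, z up, the work surface at z = 0. Lengths are in m, angles in rad, forces in N, time in s.
With the tool pointing down it reaches from about 0.225 to 0.725 m from the base axis. Payload 3.1 kg.
Tool frame: the origin (TCP) lies midway between the tips of the shut fingers; the grasp point (between the pads) lies 19 mm behind it; z points along the fingers, y is the line along which they close (so a half turn about z gives the same grasp; the last joint's range is limited). The gripper opens to 85 mm and grips with 20 to 120 N. Pads are 22 mm wide; open, the fingers measure 114 mm over their backs; the gripper's body (76 mm by 85 mm) begins 54 mm behind the grasp point. The pads swing forward as they close: fully open they stand 13 mm farther back than shut.
Start: joints at [-1.399, 0.048, 0.099, 1.622, 0, 1.443], TCP at [0.155, -0.502, 0.231] pointing down, gripper open.
Joint ranges: [-2.91, 2.91], [-0.99, 1.94], [-1.21, 1.42], [-2.12, 2.29], [-1.49, 1.47], [-3.14, 3.14]. Speed limits (rad/s): [2.79, 2.79, 3.14, 3.14, 3.14, 3.14].

### API

Orientations are given as a 3x3 rotation matrix whose columns are the frame's x, y, z axes.
In Python, from bench import monitor, eyes, env gives the robot as it stands.
- The arm moves only by the tool carry_out, never from a script. Its argument "deltas" is one flat list of numbers, 4 for each row, row after row: the shift along the tool's x, y, z in mm, then the turn about the tool's z in rad. A call has 1 to 20 rows; each row shifts and turns the commanded pose from where the row before left it, along the tool's axes as they then stand; what a row does not reach is not made up. A row lasts 1/8 s, in which the tool goes at most 62.5 mm and 10.7 degrees, less where a joint would pass 70% of its speed; a pose out of reach is approached as far as the arm can. A call with a gripper value outside its range is refused whole. "gripper" is the closure, from 0 (fully open) to 1 (shut), set as the call begins (left out, the last holds). The fingers move at their own pace and stop on an object; the grip force is fixed at half the most. Time passes only in rows, so rows that do not move let the fingers close. It gives the time, the measured TCP pose, the force, the opening and the grip force at its end, in the units of the state.
- monitor.get_state(): the state, without advancing time (a new reading comes with each control period).
- eyes.read_camera(name): name is "scene" or "top" or "wrist"; returns (picture, depth): 384x512x3 uint8, red, green, blue; 384x512 float32, m along the optical axis (not along the pixel's ray), 0 where there is no reading.
- eyes.camera_info(name): a dict with "fx", "fy", "cx", "cy" (pixels), "k1" (the pictures are not rectified: a ray, as slopes to the right and down, at radius r is drawn at 1 + k1 r^2 times it, then the intrinsics apply), "cam_to_world" (4x4, takes a point from camera to world coordinates). Camera axes: x right, y down, z forward; pixel columns grow to the right and rows downward; lengths in m; the calibration is good to about 2 mm. A picture is of the moment at which its call begins: read the wrist's pose just before it. camera_info takes no time and is no camera call; for the wrist camera it gives the pose at the moment of the call.
- env.sign_off(): hands the job in; it is judged then, once.
Trained networks look in the newest picture that a camera, given by its name, has taken for a name from the list of things; names that differ only in an ending like _2 or _b are one class to them, and where a whole thing is asked for, a point or a joint stands for the part that bears it (a point fixed in the world has none). Each returns a list of dicts, best first, with "confidence" (0 to 1); they miss things now and then, are a little off and sometimes report something else, mostly with a low value. They report only what shows in the picture. A call takes as long as a camera call. They do not tell look-alikes from the thing itself.
- eyes.spot_in(camera, query): "uv" ([column, row] in pixels, amid what is visible of it).
- eyes.trace(camera, query): "region" (384x512 bool, what is visible of it) and "uv" ([column, row] in pixels, amid what is visible of it).
- eyes.tip_of(camera, query): "uv" ([column, row] in pixels: a listed point, or the origin of a listed thing).
The state is a dict: "time": time; "joints": joint angles; "qvel": joint speeds; "tau": joint torques, N m; "position": TCP position; "tool_rot": TCP orientation; "wrist_force": force on the tool from outside, world axes, zero at the start; "torque": the same for the moment, N m; "width": opening from 0.0 (shut) to 1.0 (fully open); "grip_force": force on a finger pad.
Only numpy, scipy, OpenCV 4.12 (cv2) and the standard library are available. Lean on these libraries where they do the work, as an engineer would, in place of code of your own. Each camera call takes 0.05 s, during which the arm holds its last target. There are 200 camera calls.

## Working session

There is one attempt and no reset: what is moved stays moved. The work goes in short steps, Python scripts to look and compute and a tool call to move; the robot and the scene stay as the last step left them, time stands still between calls to the robot, and variables do not carry over. Pictures are saved under pics/ and viewed, at most 10 in all, crops included, and the job is handed in when it is done.

Besides the shell and the picture viewer there is one more tool, called after ">>>" as name(argument=value, ...), one argument or row to a line, values as JSON. carry_out: Moves the arm, as the interface text tells. Its arguments: {"type":"object","properties":{"deltas":{"type":"array"},"gripper":{"type":"number"}},"required":["deltas"]}

```bash
ls; mkdir -p pics; cat > h.py <<'E'
import numpy as np, cv2
from bench import monitor, eyes, env
def cloud(name, d, info):
    K=np.array([[info['fx'],0,info['cx']],[0,info['fy'],info['cy']],[0,0,1.]])
    v,u=np.mgrid[:384,:512]
    p=cv2.undistortPoints(np.stack([u,v],-1).reshape(-1,1,2).astype(np.float64),K,np.array([info['k1'],0,0,0.])).reshape(384,512,2)
    P=np.dstack([p*d[...,None],d,np.ones_like(d)])@np.array(info['cam_to_world']).T
    P=P[...,:3]; P[d==0]=np.nan
    return P
def shot(name):
    info=eyes.camera_info(name); im,d=eyes.read_camera(name)
    return im,d,cloud(name,d,info)
E
python3 - <<'E'
from h import *
im,d,P=shot('top'); np.savez('top0.npz',im=im,P=P)
im2,d2,P2=shot('scene')
cv2.imwrite('pics/top0.png',im[...,::-1]); cv2.imwrite('pics/scene0.png',im2[...,::-1])
for q in ['tray','block_1','die_set','cylinder','carton']:
    for r in eyes.trace('top',q):
        m=r['region']; print(q,round(r['confidence'],2),np.round(r['uv']),m.sum(),np.round(np.nanmedian(P[m],0),3), cv2.minAreaRect(P[m][~np.isnan(P[m]).any(1)][:,:2].astype(np.float32)) if m.sum()>3 else '')
print(monitor.get_state())
E
```

```text
pics
tray 0.85 [286. 211.] 9152 [ 0.575 -0.061  0.006] ((0.585705578327179, -0.04444199800491333), (0.4494985342025757, 0.3305474519729614), 87.54837799072266)
block_1 0.86 [186. 202.] 261 [0.623 0.311 0.035] ((0.6251047253608704, 0.3128645718097687), (0.04383661597967148, 0.07640077918767929), 55.01588439941406)
block_1 0.79 [310. 143.] 239 [ 0.828 -0.162  0.035] ((0.8328088521957397, -0.16319981217384338), (0.07709222286939621, 0.043692413717508316), 2.4553403854370117)
block_1 0.76 [278. 190.] 299 [ 0.642 -0.038  0.077] ((0.6490054130554199, -0.03923681378364563), (0.05485827103257179, 0.08019285649061203), 24.772199630737305)
block_1 0.66 [276. 203.] 189 [ 0.6   -0.026  0.042] ((0.5987969636917114, -0.022742677479982376), (0.07455196976661682, 0.04032303765416145), 86.94215393066406)
block_1 0.65 [270. 216.] 273 [ 0.55  -0.011  0.077] ((0.5561795830726624, -0.010412313044071198), (0.07609689980745316, 0.053700193762779236), 79.32235717773438)
block_1 0.64 [195. 226.] 303 [0.499 0.271 0.036] ((0.5020453929901123, 0.27440065145492554), (0.09324551373720169, 0.04866597801446915), 34
[... 1050 characters left out ...]
59e+00,
        8.18851547e-06,  1.44300887e+00]), 'qvel': array([ 0.00082394, -0.00091022,  0.0053065 , -0.00065392,  0.00172672,
        0.00131341]), 'tau': array([-1.89390914e-03, -3.38123381e+01,  3.19614887e+01,  7.28440165e-03,
       -2.66551097e-04, -4.23149430e-06]), 'position': array([ 0.15502105, -0.50143804,  0.23102215]), 'tool_rot': array([[ 9.55394555e-01,  2.95332418e-01, -8.67945023e-05],
       [ 2.95332420e-01, -9.55394401e-01,  5.47424505e-04],
       [ 7.87492211e-05, -5.48639621e-04, -9.99999846e-01]]), 'wrist_force': array([ 0.37176614,  0.57832015, -0.00525393]), 'torque': array([ 0.01619722, -0.0129516 , -0.05485554]), 'grip_force': 0.0, 'width': 1.0045097594613799}
```

```bash
python3 - <<'E'
import cv2
a=cv2.imread('pics/top0.png')
cv2.imwrite('pics/top0c.png',cv2.resize(a[120:270,160:390],None,fx=3.45,fy=3.45,interpolation=cv2.INTER_CUBIC))
E
```

```text
(no output)
```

View pics/top0c.png

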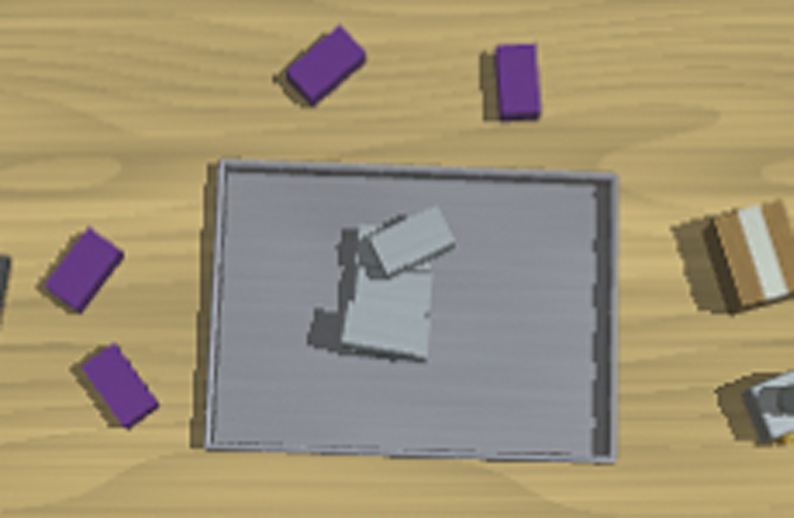

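View pics/scene0.png

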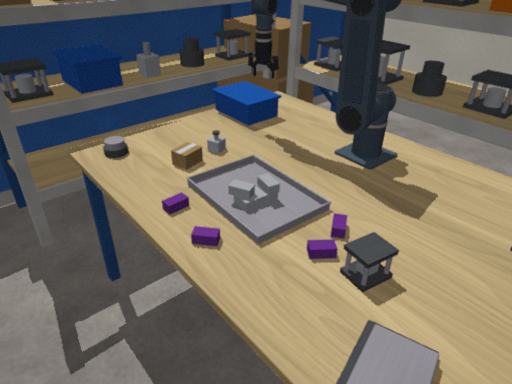

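The two purple pairs at top-picture pixels (186,202), (195,226), (310,143) and (257,139) are look-alikes outside the tray. The real blocks are the grey ones in the tray: tops at (278,190) and (270,216), with the bottom row around (276,203). I'll confirm this with the wrist camera close up.

```bash
cat >> h.py <<'E'
def trayfit(P):
    z=P[...,2]; m=(z>0.027)&(z<0.038)&(abs(P[...,0]-.585)<.2)&(abs(P[...,1]+.044)<.25)
    q=P[m][:,:2]
    from scipy.optimize import least_squares
    def f(p):
        c,s=np.cos(p[2]),np.sin(p[2]); e=(q-p[:2])@np.array([[c,-s],[s,c]])
        a=abs(e[:,0])-.1525; b=abs(e[:,1])-.2125
        return np.where(np.maximum(a,b)>-.02,np.maximum(a,b),.02)
    r=least_squares(f,[.585,-.044,-.04],loss='soft_l1',f_scale=.003)
    return r.x, len(q), np.median(abs(f(r.x)))
E
python3 - <<'E'
from h import *
P=np.load('top0.npz')['P']; print(trayfit(P))
s=monitor.get_state(); T=np.eye(4);T[:3,:3]=s['tool_rot'];T[:3,3]=s['position']
i=eyes.camera_info('wrist'); print(np.round(np.linalg.inv(T)@i['cam_to_world'],3),i['fx'],i['cx'],i['cy'],i['k1'])
E
```

```text
(array([ 0.57936553, -0.04452019, -0.04415016]), 866, np.float64(0.0028712925454554283))
[[ 0.    -0.959 -0.283  0.072]
 [ 1.     0.    -0.     0.   ]
 [ 0.001 -0.283  0.959 -0.143]
 [ 0.     0.     0.     1.   ]] 276.36112307980903 259.13683180953535 191.60086401824572 -0.05191974922287843
```

>>> carry_out(
  deltas=[48.4,-28.8,-1.8,0,48.4,-28.8,-1.8,0,48.4,-28.8,-1.8,0,48.4,-28.8,-1.8,0,48.4,-28.8,-1.8,0,48.4,-28.8,-1.8,0,48.4,-28.8,-1.8,0,48.4,-28.8,-1.8,0,48.4,-28.8,-1.8,0,48.4,-28.8,-1.8,0,48.4,-28.8,-1.8,0,0,0,0,0.115,0,0,0,0.115,0,0,0,0.115],
  gripper=0,
)

```text
time: 2.1
position: [0.5703, -0.0413, 0.2509]
tool_rot: [[0.999, -0.048, -0.0], [-0.048, -0.999, 0.0], [-0.0, -0.0, -1.0]]
wrist_force: [0.1, -0.2, -0.1]
width: 1.002
grip_force: 0.0
```

```bash
cat >> h.py <<'E'
from scipy.optimize import least_squares
def save(im,name,box=None,k=1):
    if box: im=im[box[1]:box[3],box[0]:box[2]]
    cv2.imwrite('pics/'+name,cv2.resize(im[...,::-1],None,fx=k,fy=k,interpolation=cv2.INTER_CUBIC))
def look(tag,top=False):
    s=monitor.get_state(); im,d,P=shot('wrist'); np.savez(tag+'.npz',im=im,P=P)
    print('t',s['time'],'pos',np.round(s['position'],4),'yaw',round(np.arctan2(s['tool_rot'][1,0],s['tool_rot'][0,0]),4))
    return im,P
E
python3 - <<'E'
from h import *
im,P=look('w0'); save(im,'w0.png',None,1.5)
print(trayfit(P))
for r in eyes.trace('wrist','block_1'):
    m=r['region']; q=P[m]; q=q[~np.isnan(q).any(1)]
    zt=np.percentile(q[:,2],90); t=q[abs(q[:,2]-zt)<.005]
    print(round(r['confidence'],2),np.round(r['uv']),m.sum(),round(zt,4),cv2.minAreaRect(t[:,:2].astype(np.float32)))
E
```

```text
t 2.1 pos [ 0.5703 -0.0413  0.2509] yaw -0.0483
(array([ 0.57861628, -0.04471015, -0.04224972]), 8304, np.float64(0.0018822116164238928))
0.91 [256. 110.] 2933 0.078 ((0.6438348889350891, -0.04184562712907791), (0.04391593858599663, 0.07915738970041275), 26.194313049316406)
0.9 [221. 102.] 626 0.0421 ((0.6435375213623047, -0.024252865463495255), (0.08009424805641174, 0.0432644784450531), 84.77940368652344)
0.86 [ 53. 222.] 2426 0.0369 ((0.4976733326911926, 0.2702319025993347), (0.08088342100381851, 0.04729169234633446), 35.55562210083008)
0.75 [ 16. 139.] 1821 0.0366 ((0.6182628870010376, 0.2941533923149109), (0.030652614310383797, 0.08500857651233673), 74.33291625976562)
0.66 [233. 188.] 2750 0.0779 ((0.5500063896179199, -0.009843334555625916), (0.08023671805858612, 0.04513886198401451), 79.87093353271484)
0.61 [244. 146.] 2131 0.042 ((0.5963125824928284, -0.022421851754188538), (0.08028919249773026, 0.04445153847336769), 84.26016998291016)
0.58 [268. 174.] 381 0.0422 ((0.5594445466995239, -0.04381031170487404), (0.06872468441724777, 0.03632662072777748), 42.45646667480469)
```

View pics/w0.png

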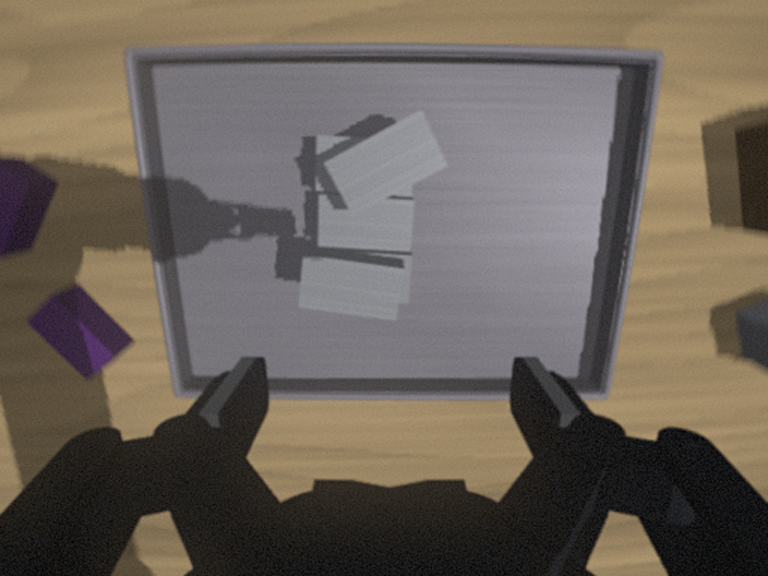

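In the wrist view, the two top blocks are at about (256,110) and (233,188) and the middle of the bottom row is at (244,146), solid face up. So the pocket-up block is one of the covered end blocks. First I'll take the far top block.

>>> carry_out(
  deltas=[0,0,11.3,-0.173,0,0,11.3,-0.173,0,0,11.3,-0.173,0,0,11.3,-0.173,0,0,11.3,-0.173,0,0,11.3,-0.173,0,0,11.3,-0.173,0,0,11.3,-0.173,0,0,11.3,-0.173,0,0,11.3,-0.173,0,0,11.3,-0.173,0,0,11.3,-0.173,-16.5,32.9,0,0,-16.5,32.9,0,0,0,0,24,0,0,0,24,0,0,0,24,0],
)

```text
time: 4.32
position: [0.6439, -0.0422, 0.0426]
tool_rot: [[-0.446, 0.895, -0.0], [0.895, 0.446, 0.0], [0.0, -0.0, -1.0]]
wrist_force: [-0.5, 0.1, -0.7]
width: 0.999
grip_force: 0.0
```

>>> carry_out(
  deltas=[0,0,0,0,0,0,0,0,0,0,0,0],
  gripper=1,
)

```text
time: 4.7
position: [0.645, -0.0424, 0.0456]
tool_rot: [[-0.444, 0.896, 0.003], [0.896, 0.444, -0.001], [-0.002, 0.003, -1.0]]
wrist_force: [0.2, -0.0, -2.9]
width: 0.506
grip_force: 61.0
```

>>> carry_out(
  deltas=[0,0,-22,0,0,0,-22,0.167,0,0,-22,0.167,0,0,0,0.167,-43.3,4.6,0,0,-43.3,4.6,0,0,-43.3,4.6,0,0,0,0,30,0,0,0,30,0,0,0,25,0,0,0,0,0],
)

```text
time: 6.08
position: [0.6495, -0.1714, 0.0211]
tool_rot: [[0.041, 0.999, -0.006], [0.999, -0.041, 0.002], [0.002, -0.007, -1.0]]
wrist_force: [-0.9, -0.3, -3.1]
width: 0.505
grip_force: 61.4
```

>>> carry_out(
  deltas=[0,0,8,0,0,0,2,0,0,0,0,0],
)

```text
time: 6.45
position: [0.6528, -0.1725, 0.0155]
tool_rot: [[0.041, 0.999, 0.001], [0.999, -0.041, -0.0], [-0.0, 0.001, -1.0]]
wrist_force: [0.2, 0.4, -3.3]
width: 0.506
grip_force: 61.4
```

>>> carry_out(
  deltas=[0,0,4,0,0,0,2,0,0,0,0,0],
)

```text
time: 6.82
position: [0.6526, -0.1725, 0.0094]
tool_rot: [[0.041, 0.999, 0.001], [0.999, -0.041, -0.0], [-0.0, 0.001, -1.0]]
wrist_force: [-1.6, 0.8, 1.4]
width: 0.509
grip_force: 61.8
```

>>> carry_out(
  deltas=[0,0,0,0,0,0,0,0,0,0,-35,0,0,0,-35,0.135,0,0,-35,0,35.5,-32.4,0,0,35.5,-32.4,0,0,35.5,-32.4,0,0,35.5,-32.4,0,0,0,0,35,0,0,0,35,0],
  gripper=0.3,
)

```text
time: 8.2
position: [0.5503, -0.0093, 0.044]
tool_rot: [[0.174, 0.985, 0.003], [0.985, -0.174, -0.001], [0.0, 0.003, -1.0]]
wrist_force: [-0.4, -0.1, 0.2]
width: 0.7
grip_force: 0.0
```

>>> carry_out(
  deltas=[0,0,0,0,0,0,0,0,0,0,0,0],
  gripper=1,
)

```text
time: 8.57
position: [0.5502, -0.0102, 0.0447]
tool_rot: [[0.175, 0.984, 0.001], [0.984, -0.175, -0.0], [0.0, 0.001, -1.0]]
wrist_force: [0.3, 1.0, -3.5]
width: 0.502
grip_force: 62.8
```

>>> carry_out(
  deltas=[0,0,-25,0,0,0,-25,-0.135,46,-25,0,0,46,-25,0,0,0,0,30,0,0,0,30,0,0,0,18,0,0,0,4,0,0,0,2,0,0,0,0,0],
)

```text
time: 9.82
position: [0.5044, 0.0839, 0.0107]
tool_rot: [[0.041, 0.999, 0.002], [0.999, -0.041, 0.0], [0.0, 0.002, -1.0]]
wrist_force: [-0.2, -0.5, -2.8]
width: 0.506
grip_force: 62.9
```

>>> carry_out(
  deltas=[0,0,2,0,0,0,0,0],
)

```text
time: 10.07
position: [0.5035, 0.084, 0.0078]
tool_rot: [[0.041, 0.999, 0.001], [0.999, -0.041, 0.0], [0.0, 0.001, -1.0]]
wrist_force: [0.2, -0.3, -3.5]
width: 0.503
grip_force: 62.9
```

>>> carry_out(
  deltas=[0,0,0,0,0,0,0,0,0,0,-30,0,0,0,-40,0,-27,32,-40,0,-27,32,-40,0,-26,31,-40,0,0,0,0,0],
  gripper=0.3,
)

```text
time: 11.08
position: [0.5993, -0.0021, 0.2023]
tool_rot: [[0.044, 0.999, 0.01], [0.999, -0.044, -0.002], [-0.001, 0.01, -1.0]]
wrist_force: [0.2, 0.2, -0.5]
width: 0.7
grip_force: 0.0
```

```bash
cat >> h.py <<'E'
def blocks(P):
    for r in eyes.trace('wrist','block_1'):
        m=r['region']; q=P[m]; q=q[~np.isnan(q).any(1)]
        if len(q)<50: continue
        zt=np.percentile(q[:,2],90); t=q[abs(q[:,2]-zt)<.005]
        (c,wh,a)=cv2.minAreaRect(t[:,:2].astype(np.float32))
        if wh[0]<wh[1]: a+=90
        print(round(r['confidence'],2),np.round(r['uv']),m.sum(),'z',round(zt,4),'minz',np.round(np.percentile(q[:,2],3),3),np.round(c,4),np.round(wh,4),'long yaw',round(np.radians(a),3))
E
python3 - <<'E'
from h import *
im,P=look('w1'); save(im,'w1.png',None,1.2); blocks(P)
E
```

```text
t 11.075 pos [ 0.5993 -0.0021  0.2023] yaw 1.5269
0.92 [254. 186.] 2714 z 0.0419 minz 0.024 [ 0.5967 -0.0219] [0.0805 0.0441] long yaw 1.469
0.74 [298. 187.] 2832 z 0.0418 minz 0.016 [ 0.6423 -0.0237] [0.0808 0.0463] long yaw 1.488
0.68 [473. 121.] 3930 z 0.0366 minz 0.003 [0.854  0.0491] [0.0457 0.0808] long yaw 2.295
0.67 [217. 191.] 2905 z 0.0416 minz 0.016 [ 0.5511 -0.0194] [0.0808 0.0473] long yaw 1.461
0.65 [166.  96.] 3904 z 0.042 minz 0.009 [0.5035 0.0843] [0.0802 0.0458] long yaw 1.539
0.62 [302. 292.] 2028 z 0.0417 minz 0.011 [ 0.6525 -0.1713] [0.0806 0.0448] long yaw 1.514
0.61 [441. 271.] 1836 z 0.0364 minz 0.002 [ 0.8356 -0.1623] [0.0788 0.0442] long yaw 0.049
```

View pics/w1.png

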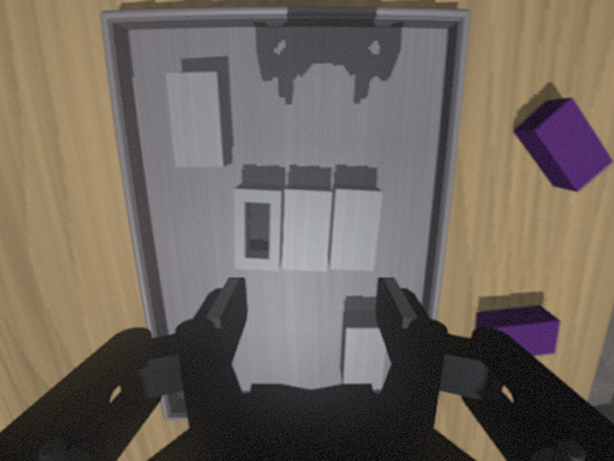

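The pocket-up block is the left one in the row at (217,191). The middle block at (254,186) comes out first by its ends, which gives the fingers room.

>>> carry_out(
  deltas=[0,0,15,-0.168,0,0,15,-0.168,0,0,15,-0.168,0,0,15,-0.168,0,0,15,-0.168,0,0,15,-0.168,0,0,15,-0.168,0,0,15,-0.168,0,0,15,-0.168,0,0,0,0,0,0,0,0],
  gripper=0,
)

```text
time: 12.55
position: [0.5939, 0.001, 0.0621]
tool_rot: [[-0.995, 0.101, -0.001], [0.101, 0.995, 0.0], [0.001, 0.0, -1.0]]
wrist_force: [-0.3, 0.1, -0.3]
width: 0.999
grip_force: 0.0
```

>>> carry_out(
  deltas=[-5.1,-22.5,0,0,0,0,0,0,0,0,10,0,0,0,0,0],
)

```text
time: 13.05
position: [0.5966, -0.0219, 0.0511]
tool_rot: [[-0.995, 0.099, -0.003], [0.099, 0.995, 0.001], [0.003, 0.0, -1.0]]
wrist_force: [-0.2, 0.5, 0.1]
width: 1.003
grip_force: 0.0
```

```bash
python3 - <<'E'
from h import *
im,P=look('w2'); save(im,'w2.png',(100,100,420,384),2); blocks(P)
E
```

```text
t 13.05 pos [ 0.5966 -0.0219  0.0511] yaw 3.042
0.96 [ 41. 288.] 3019 z 0.0411 minz 0.006 [ 0.6501 -0.171 ] [0.0867 0.0377] long yaw 1.253
0.95 [257. 225.] 9468 z 0.0417 minz 0.035 [ 0.5961 -0.022 ] [0.0801 0.0452] long yaw 1.466
0.74 [263. 290.] 6958 z 0.0417 minz 0.037 [ 0.6409 -0.0236] [0.081  0.0482] long yaw 1.452
0.71 [255. 154.] 11476 z 0.0416 minz 0.017 [ 0.5492 -0.0193] [0.0803 0.0439] long yaw 1.472
0.65 [432.  53.] 14783 z 0.0419 minz 0.015 [0.5033 0.0844] [0.0821 0.0447] long yaw 1.534
```

View pics/w2.png

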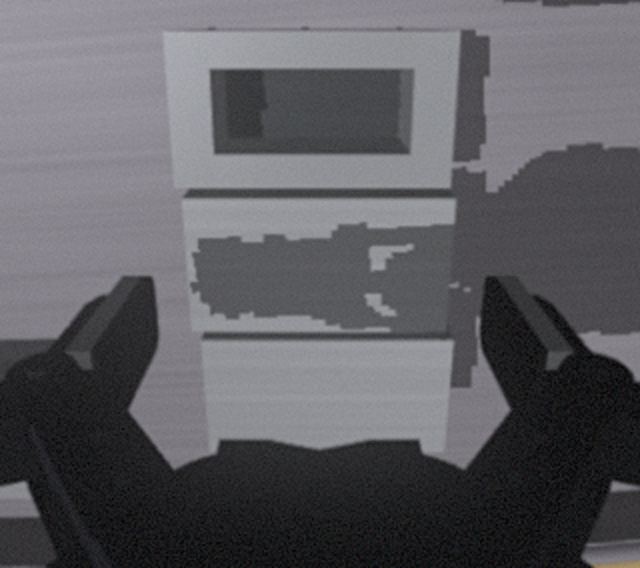

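Centred over the middle block (picture (257,225)), with its ends between the fingers. Descending.

>>> carry_out(
  deltas=[0,0,14,0,0,0,8,0,0,0,0,0],
)

```text
time: 13.52
position: [0.5964, -0.0224, 0.0287]
tool_rot: [[-0.995, 0.1, -0.003], [0.1, 0.995, 0.001], [0.003, 0.0, -1.0]]
wrist_force: [0.3, -0.2, 0.6]
width: 1.003
grip_force: 0.0
```

>>> carry_out(
  deltas=[0,0,15,0,0,0,13,0,0,0,0,0],
)

```text
time: 13.9
position: [0.5959, -0.0224, 0.0002]
tool_rot: [[-0.995, 0.1, -0.004], [0.1, 0.995, 0.001], [0.004, 0.0, -1.0]]
wrist_force: [0.8, 0.8, -0.5]
width: 1.003
grip_force: 0.0
```

>>> carry_out(
  deltas=[0,0,0,0,0,0,0,0],
  gripper=1,
)

```text
time: 14.15
position: [0.5979, -0.0227, 0.0026]
tool_rot: [[-0.995, 0.1, 0.0], [0.1, 0.995, -0.0], [-0.0, -0.0, -1.0]]
wrist_force: [0.3, -0.2, -2.3]
width: 0.927
grip_force: 75.5
```

>>> carry_out(
  deltas=[0,0,-25,0,0,0,-25,0,0,0,0,-0.058,-20.6,34.1,0,0,-20.6,34.1,0,0,-20.5,34,0,0,0,0,24,0,0,0,18,0,0,0,4,0,0,0,2,0,0,0,0,0],
)

```text
time: 15.52
position: [0.6641, 0.0764, 0.0054]
tool_rot: [[-0.999, 0.042, 0.001], [0.042, 0.999, 0.0], [-0.001, 0.0, -1.0]]
wrist_force: [0.3, 0.3, -1.7]
width: 0.92
grip_force: 75.8
```

>>> carry_out(
  deltas=[0,0,2,0,0,0,1,0,0,0,0,0],
)

```text
time: 15.9
position: [0.6639, 0.0768, 0.0018]
tool_rot: [[-0.999, 0.042, 0.001], [0.042, 0.999, -0.0], [-0.001, -0.0, -1.0]]
wrist_force: [-0.5, -0.3, -1.2]
width: 0.923
grip_force: 76.2
```

>>> carry_out(
  deltas=[0,0,0,0,0,0,-10,0,0,0,-25,0,0,0,-25,0,0,0,-5,0.163,0,0,0,0.163],
  gripper=0,
)

```text
time: 16.65
position: [0.6652, 0.077, 0.0694]
tool_rot: [[-0.931, 0.364, 0.004], [0.364, 0.931, 0.0], [-0.004, 0.002, -1.0]]
wrist_force: [0.7, 0.9, 0.5]
width: 1.003
grip_force: 0.0
```

>>> carry_out(
  deltas=[0,0,0,0.163,0,0,0,0.163,0,0,0,0.163,0,0,0,0.163,0,0,0,0.163,0,0,0,0.163,0,0,0,0.163,0,0,0,0.163,-51,-6,0,0,-51,-6,0,0,0,0,0,0],
  gripper=0.3,
)

```text
time: 18.02
position: [0.6415, -0.027, 0.0679]
tool_rot: [[0.106, 0.994, 0.002], [0.994, -0.106, -0.001], [-0.001, 0.002, -1.0]]
wrist_force: [0.4, 0.6, -0.3]
width: 0.704
grip_force: 0.0
```

```bash
python3 - <<'E'
from h import *
im,P=look('w3'); blocks(P)
E
```

```text
t 18.025 pos [ 0.6415 -0.027   0.0679] yaw 1.4648
0.86 [39. 77.] 10673 z 0.0418 minz 0.009 [0.5056 0.0837] [0.0801 0.0429] long yaw 1.52
0.84 [263. 207.] 8106 z 0.0418 minz 0.024 [ 0.6435 -0.0242] [0.0811 0.0442] long yaw 1.472
0.77 [502.  65.] 1335 z 0.021 minz 0.0 [0.8176 0.0597] [0.0127 0.0256] long yaw 1.676
0.76 [286. 318.] 410 z 0.0154 minz 0.005 [ 0.6557 -0.1315] [0.0028 0.0431] long yaw 3.091
0.63 [493. 313.] 1953 z 0.0361 minz 0.001 [ 0.8372 -0.1512] [0.0213 0.0461] long yaw 2.352
0.61 [278.  57.] 9415 z 0.0419 minz 0.04 [0.6632 0.07  ] [0.0662 0.0444] long yaw 1.525
0.59 [129. 213.] 9077 z 0.0416 minz 0.01 [ 0.5492 -0.0193] [0.0813 0.0459] long yaw 1.465
```

>>> carry_out(
  deltas=[3,1.7,0,0,0,0,25,0,0,0,25,0,0,0,9,0,0,0,0,0],
)

```text
time: 18.75
position: [0.643, -0.0195, 0.0068]
tool_rot: [[0.1, 0.995, -0.002], [0.995, -0.099, 0.0], [0.0, -0.002, -1.0]]
wrist_force: [0.1, -0.1, 0.2]
width: 0.699
grip_force: 0.0
```

>>> carry_out(
  deltas=[0,0,0,0,0,0,0,0,0,0,0,0],
  gripper=1,
)

```text
time: 19.12
position: [0.6447, -0.0206, 0.0091]
tool_rot: [[0.101, 0.995, 0.003], [0.995, -0.101, 0.0], [0.0, 0.003, -1.0]]
wrist_force: [0.7, 0.8, 3.0]
width: 0.503
grip_force: 62.6
```

>>> carry_out(
  deltas=[0,0,-25,0,0,0,-25,-0.064,-37,-36,0,0,-37,-36,0,0,-37,-36,0,0,-37,-36,0,0,0,0,24,0,0,0,18,0,0,0,4,0,0,0,2,0,0,0,0,0],
)

```text
time: 20.5
position: [0.4949, -0.1629, 0.01]
tool_rot: [[0.036, 0.999, 0.001], [0.999, -0.036, -0.0], [-0.0, 0.001, -1.0]]
wrist_force: [-0.8, -0.6, -2.1]
width: 0.502
grip_force: 62.5
```

>>> carry_out(
  deltas=[0,0,1,0,0,0,0,0],
  gripper=0.52,
)

```text
time: 20.75
position: [0.4947, -0.1632, 0.009]
tool_rot: [[0.037, 0.999, 0.001], [0.999, -0.037, -0.0], [-0.0, 0.001, -1.0]]
wrist_force: [-0.5, -0.5, -1.1]
width: 0.505
grip_force: 62.5
```

>>> carry_out(
  deltas=[0,0,0,0],
  gripper=0.502,
)

```text
time: 20.88
position: [0.4947, -0.1632, 0.0091]
tool_rot: [[0.037, 0.999, 0.001], [0.999, -0.037, -0.0], [-0.0, 0.001, -1.0]]
wrist_force: [0.3, 0.3, -0.2]
width: 0.505
grip_force: 62.5
```

>>> carry_out(
  deltas=[0,0,0,0,0,0,-20,0,0,0,-40,0.067,56.3,13.4,0,0,56.3,13.4,0,0,56.2,13.3,0,0,0,0,0,0],
  gripper=0.3,
)

```text
time: 21.75
position: [0.5526, 0.0041, 0.0691]
tool_rot: [[0.098, 0.995, 0.001], [0.995, -0.098, 0.001], [0.001, 0.001, -1.0]]
wrist_force: [-0.2, -1.2, -0.3]
width: 0.7
grip_force: 0.0
```

>>> carry_out(
  deltas=[0,0,15,0,0,0,0,0],
)

```text
time: 22.0
position: [0.5494, -0.0005, 0.0512]
tool_rot: [[0.106, 0.994, -0.004], [0.994, -0.106, 0.0], [-0.0, -0.004, -1.0]]
wrist_force: [0.2, -0.4, -0.5]
width: 0.699
grip_force: 0.0
```

```bash
python3 - <<'E'
from h import *
im,P=look('w4'); blocks(P)
E
```

```text
t 22.0 pos [ 5.494e-01 -5.000e-04  5.120e-02] yaw 1.4649
0.92 [390. 365.] 1268 z 0.0407 minz 0.006 [ 0.6469 -0.1334] [0.0088 0.0286] long yaw 2.971
0.67 [440.  73.] 16399 z 0.0417 minz 0.01 [0.6633 0.0764] [0.0799 0.0463] long yaw 1.518
0.63 [263. 248.] 8977 z 0.0415 minz 0.017 [ 0.5495 -0.019 ] [0.0812 0.0441] long yaw 1.467
0.58 [160.  90.] 14478 z 0.0419 minz 0.016 [0.5035 0.0844] [0.0807 0.045 ] long yaw 1.527
```

>>> carry_out(
  deltas=[0,0,25,0,0,0,20,0,0,0,0,0,0,0,0,0],
)

```text
time: 22.6
position: [0.552, -0.0001, 0.0094]
tool_rot: [[0.105, 0.994, 0.001], [0.994, -0.105, -0.0], [-0.0, 0.001, -1.0]]
wrist_force: [0.2, 0.0, 1.2]
width: 0.698
grip_force: 0.0
```

>>> carry_out(
  deltas=[0,0,4.5,0,0,0,0,0],
)

```text
time: 22.85
position: [0.5517, 0.0005, 0.0044]
tool_rot: [[0.104, 0.995, 0.001], [0.995, -0.104, -0.0], [0.0, 0.001, -1.0]]
wrist_force: [-0.6, -0.7, 0.1]
width: 0.698
grip_force: 0.0
```

>>> carry_out(
  deltas=[0,0,0,0,0,0,0,0,0,0,0,0],
  gripper=1,
)

```text
time: 23.22
position: [0.5519, 0.0006, 0.0046]
tool_rot: [[0.104, 0.995, 0.001], [0.995, -0.104, -0.0], [0.0, 0.001, -1.0]]
wrist_force: [-0.1, 0.2, 3.3]
width: 0.508
grip_force: 62.9
```

>>> carry_out(
  deltas=[0,0,-25,0,0,0,-25,-0.062,-50.9,7.1,0,0,-50.9,7.1,0,0,-50.9,7.1,0,0,-50.9,7.1,0,0,0,0,17,0,0,0,0,0,0,0,0,0],
)

```text
time: 24.35
position: [0.5704, -0.2024, 0.036]
tool_rot: [[0.041, 0.999, -0.002], [0.999, -0.041, 0.001], [0.001, -0.002, -1.0]]
wrist_force: [0.0, 0.3, -3.2]
width: 0.504
grip_force: 62.3
```

>>> carry_out(
  deltas=[-1,0,6,0,-2,0,6,0,0,0,0,0],
)

```text
time: 24.72
position: [0.5724, -0.2052, 0.0277]
tool_rot: [[0.04, 0.999, 0.003], [0.999, -0.04, 0.002], [0.002, 0.003, -1.0]]
wrist_force: [-2.1, 6.0, 6.6]
width: 0.512
grip_force: 63.7
```

>>> carry_out(
  deltas=[-2,0,6,0,-2,0,6,0,-2,0,3,0,0,0,0,0],
)

```text
time: 25.22
position: [0.574, -0.2065, 0.0148]
tool_rot: [[0.037, 0.999, 0.007], [0.999, -0.037, 0.01], [0.01, 0.007, -1.0]]
wrist_force: [-0.6, 16.1, 15.0]
width: 0.506
grip_force: 68.3
```

```bash
python3 - <<'E'
from h import *
im,P=look('w5'); save(im,'w5.png',(80,100,480,384),1.5)
E
```

```text
t 25.225 pos [ 0.574  -0.2065  0.0148] yaw 1.5339
```

View pics/w5.png

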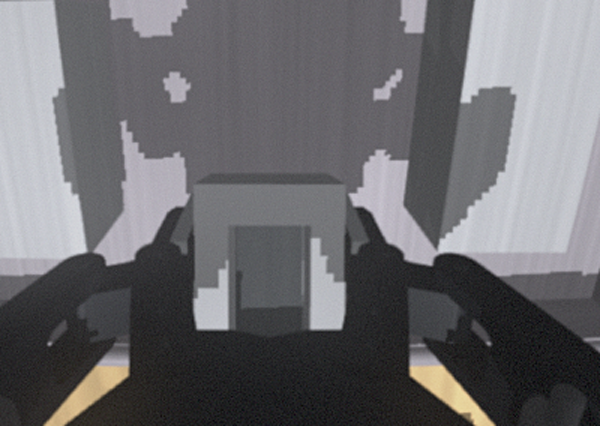

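The block is turning in the grip, with its near end at crop (270,185) low. With the long side up, though, it would reach the gripper body before standing. I'll measure the tilt, then lean the block on the rim and regrip higher up.

```bash
cat >> h.py <<'E'
def tilt(P,box):
    q=P[box[1]:box[3],box[0]:box[2]].reshape(-1,3); q=q[~np.isnan(q).any(1)]
    c,s=np.cos(-.042),np.sin(-.042); e=(q-[.5787,-.0446,0]); e=np.c_[e[:,0]*c+e[:,1]*s,-e[:,0]*s+e[:,1]*c,e[:,2]]
    for lo in range(-240,240,8):
        m=(e[:,1]>lo/1e3)&(e[:,1]<(lo+8)/1e3)&(abs(e[:,0])<.06)&(e[:,2]>.012)
        if m.sum()>15: print(lo+4,m.sum(),'z',np.round(1e3*np.percentile(e[m,2],[5,50,95])),'x',np.round(1e3*np.percentile(e[m,0],[2,98])))
E
python3 - <<'E'
from h import *
tilt(np.load('w5.npz')['P'],(208,212,312,318))
E
```

```text
-196 175 z [37. 38. 39.] x [-9. 13.]
-188 767 z [35. 37. 39.] x [-10.  14.]
-180 992 z [33. 35. 58.] x [-17.  21.]
-172 1757 z [31. 54. 58.] x [-19.  24.]
-164 1797 z [29. 53. 55.] x [-19.  24.]
-156 1025 z [43. 52. 54.] x [-20.  24.]
-148 1807 z [18. 49. 52.] x [-20.  26.]
-140 2188 z [28. 47. 49.] x [-19.  23.]
```

>>> carry_out(
  deltas=[-4,0,2,0,-4,0,2,0,-3,0,1,0,0,0,0,0],
)

```text
time: 25.78
position: [0.5742, -0.2138, 0.0105]
tool_rot: [[0.035, 0.999, 0.008], [0.999, -0.035, 0.017], [0.017, 0.008, -1.0]]
wrist_force: [-1.6, 25.2, 19.6]
width: 0.509
grip_force: 70.0
```

```bash
python3 - <<'E'
from h import *
im,P=look('w6'); tilt(P,(208,180,312,318))
E
```

```text
t 25.775 pos [ 0.5742 -0.2138  0.0105] yaw 1.5361
-196 629 z [35. 37. 39.] x [-9. 15.]
-188 919 z [32. 34. 43.] x [-9. 15.]
-180 1716 z [29. 41. 57.] x [-18.  23.]
-172 1966 z [26. 50. 54.] x [-19.  24.]
-164 1600 z [24. 48. 51.] x [-19.  24.]
-156 1336 z [36. 45. 50.] x [-22.  27.]
-148 1973 z [40. 42. 44.] x [-18.  24.]
-140 471 z [39. 40. 41.] x [-18.  24.]
```

>>> carry_out(
  deltas=[-4,0,-1,0,-4,0,-1,0,-4,0,0,0,0,0,0,0],
)

```text
time: 26.32
position: [0.5744, -0.2195, 0.0133]
tool_rot: [[0.031, 0.999, 0.01], [0.999, -0.031, 0.029], [0.029, 0.009, -1.0]]
wrist_force: [-1.7, 38.1, 25.1]
width: 0.508
grip_force: 70.5
```

```bash
python3 - <<'E'
from h import *
im,P=look('w7'); tilt(P,(208,180,312,318))
E
```

```text
t 26.325 pos [ 0.5744 -0.2195  0.0133] yaw 1.5399
-204 424 z [38. 40. 41.] x [-8. 15.]
-196 897 z [36. 38. 43.] x [-9. 15.]
-188 1495 z [33. 36. 59.] x [-17.  23.]
-180 1950 z [30. 53. 57.] x [-18.  24.]
-172 1808 z [27. 51. 54.] x [-18.  25.]
-164 1176 z [35. 49. 54.] x [-22.  28.]
-156 1920 z [44. 46. 48.] x [-18.  24.]
-148 941 z [43. 44. 45.] x [-18.  24.]
```

>>> carry_out(
  deltas=[1,0,3,0,1,0,3,0,1,0,3,0,0,0,0,0],
)

```text
time: 26.88
position: [0.5746, -0.2206, 0.009]
tool_rot: [[0.033, 0.999, 0.011], [0.999, -0.033, 0.02], [0.02, 0.01, -1.0]]
wrist_force: [-8.0, 34.7, 40.1]
width: 0.505
grip_force: 73.1
```

```bash
python3 - <<'E'
from h import *
im,P=look('w8'); tilt(P,(208,180,312,318)); save(im,'w8.png',(100,130,420,384),2)
E
```

```text
t 26.875 pos [ 0.5746 -0.2206  0.009 ] yaw 1.538
-204 263 z [38. 39. 40.] x [-8. 15.]
-196 987 z [34. 36. 41.] x [-9. 15.]
-188 1435 z [30. 33. 58.] x [-16.  22.]
-180 2081 z [26. 51. 56.] x [-18.  24.]
-172 1993 z [22. 48. 52.] x [-18.  25.]
-164 1346 z [25. 45. 49.] x [-21.  28.]
-156 1823 z [39. 41. 43.] x [-18.  24.]
-148 1171 z [36. 38. 39.] x [-18.  25.]
```

View pics/w8.png

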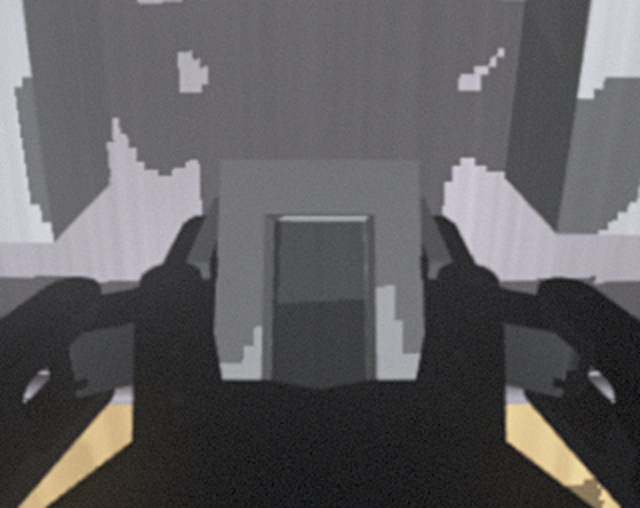

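Tilt is now about 28°: the low end is on the floor and the upper part rests on the near rim, with the pocket visible at crop (320,270). I'll unload the arm, release, and regrip near the raised end.

>>> carry_out(
  deltas=[5,0,-6,0,4,0,-5,0,0,0,0,0],
)

```text
time: 27.3
position: [0.5716, -0.2232, 0.0103]
tool_rot: [[0.041, 0.999, 0.002], [0.999, -0.041, 0.0], [0.0, 0.002, -1.0]]
wrist_force: [0.3, 4.4, 5.2]
width: 0.508
grip_force: 69.0
```

>>> carry_out(
  deltas=[0,0,0,0,0,0,0,0],
  gripper=0.3,
)

```text
time: 27.55
position: [0.5701, -0.225, 0.0085]
tool_rot: [[0.043, 0.999, -0.001], [0.999, -0.043, -0.001], [-0.001, -0.001, -1.0]]
wrist_force: [0.1, -0.2, -0.4]
width: 0.699
grip_force: 0.0
```

>>> carry_out(
  deltas=[0,0,-33,0,-28,0,0,0,0,0,0,0],
)

```text
time: 27.92
position: [0.5692, -0.2545, 0.0422]
tool_rot: [[0.045, 0.999, 0.001], [0.999, -0.045, -0.002], [-0.001, 0.001, -1.0]]
wrist_force: [0.1, 0.7, -0.7]
width: 0.701
grip_force: 0.0
```

```bash
python3 - <<'E'
from h import *
im,P=look('w9'); tilt(P,(150,120,370,330))
E
```

```text
t 27.925 pos [ 0.5692 -0.2545  0.0422] yaw 1.5257
-220 1382 z [34. 74. 78.] x [-42.  54.]
-212 5145 z [17. 54. 77.] x [-57.  57.]
-204 3367 z [ 40.  68. 117.] x [-42.  42.]
-196 8271 z [ 37. 103. 125.] x [-38.  38.]
-188 1550 z [30. 56. 61.] x [-21.  22.]
-180 1461 z [25. 51. 56.] x [-21.  22.]
-172 1304 z [22. 47. 51.] x [-21.  22.]
-164 1468 z [21. 41. 46.] x [-57.  57.]
-156 1908 z [18. 39. 42.] x [-57.  57.]
-148 994 z [16. 36. 39.] x [-57.  57.]
-140 68 z [14. 30. 39.] x [-57.  58.]
```

>>> carry_out(
  deltas=[0,0,0,0,0,0,0,0,0,0,0,0],
  gripper=1,
)

```text
time: 28.35
position: [0.569, -0.2514, 0.0416]
tool_rot: [[0.041, 0.999, -0.001], [0.999, -0.041, 0.0], [0.0, -0.001, -1.0]]
wrist_force: [0.2, -0.5, 0.0]
width: 0.502
grip_force: 60.8
```

>>> carry_out(
  deltas=[0,0,-20,0,0,0,-20,0,50,0,0,0,52,0,0,0,52,0,0,0,52,0,0,0,52,0,0,0,52,0,0,0,50,0,0,0,0,0,13,0,0,0,0,0,0,0,0,0],
)

```text
time: 29.85
position: [0.5838, 0.1066, 0.0682]
tool_rot: [[0.043, 0.999, -0.002], [0.999, -0.043, -0.001], [-0.001, -0.002, -1.0]]
wrist_force: [-0.1, -0.0, -3.2]
width: 0.502
grip_force: 61.6
```

```bash
cat >> h.py <<'E'
def side(dz=0):
    # scene/top depth view of the block in the tray frame near x=0
    s=monitor.get_state(); e=np.array(s['position'])-[.5787,-.0446,0]
    print('tcp tray y',round(e[1]+e[0]*.042,4),'x',round(e[0]-e[1]*.042,4),'z',round(e[2],4),'F',np.round(s['wrist_force'],1))
E
python3 - <<'E'
from h import *
im,P=look('w10'); side(); tilt(P,(150,100,370,384))
E
```

```text
t 29.85 pos [0.5838 0.1066 0.0682] yaw 1.5274
tcp tray y 0.1513 x -0.0007 z 0.0688 F [ 0.5 -0.4 -2.6]
116 95 z [14. 24. 36.] x [-59.  58.]
124 288 z [14. 31. 41.] x [-59.  60.]
132 292 z [14. 31. 41.] x [-60.  59.]
140 1887 z [ 24. 101. 123.] x [-59.  58.]
148 3705 z [ 33.  98. 125.] x [-59.  58.]
156 4022 z [ 35.  94. 125.] x [-59.  58.]
164 12475 z [ 62. 146. 162.] x [-33.  33.]
172 8931 z [ 59. 157. 169.] x [-25.  23.]
180 1454 z [51. 77. 82.] x [-22.  21.]
188 1238 z [49. 73. 77.] x [-22.  21.]
196 1171 z [58. 69. 73.] x [-22.  21.]
204 1397 z [63. 66. 68.] x [-21.  21.]
212 1978 z [30. 33. 63.] x [-57.  57.]
220 1041 z [30. 33. 34.] x [-57.  57.]
```

>>> carry_out(
  deltas=[13,0,-1,0,4,0,0,0,4,0,-1,0,0,0,0,0],
)

```text
time: 30.4
position: [0.5854, 0.1291, 0.0712]
tool_rot: [[0.041, 0.999, 0.0], [0.999, -0.041, 0.0], [0.0, 0.0, -1.0]]
wrist_force: [0.6, -0.9, -2.8]
width: 0.506
grip_force: 61.6
```

```bash
python3 - <<'E'
from h import *
im,P=look('w11'); side(); tilt(P,(208,180,312,384))
E
```

```text
t 30.4 pos [0.5854 0.1291 0.0712] yaw 1.5294
tcp tray y 0.1737 x -0.0006 z 0.0711 F [-0.4  0.2 -3.3]
164 1984 z [ 77. 104. 107.] x [-22.  21.]
172 2565 z [ 72. 100. 107.] x [-22.  21.]
180 2787 z [ 68.  97. 161.] x [-22.  21.]
188 6551 z [ 65. 153. 165.] x [-23.  22.]
196 2535 z [ 58.  87. 172.] x [-21.  21.]
204 1280 z [55. 80. 84.] x [-21.  22.]
212 341 z [77. 79. 80.] x [-21.  22.]
```

>>> carry_out(
  deltas=[-12,0,0,0,0,0,7,0,5,0,0,0,5,0,0,0,4,0,0,0,0,0,0,0],
)

```text
time: 31.2
position: [0.5847, 0.1247, 0.0641]
tool_rot: [[0.044, 0.999, -0.002], [0.999, -0.044, -0.014], [-0.015, -0.001, -1.0]]
wrist_force: [-1.9, -12.7, -0.9]
width: 0.505
grip_force: 61.7
```

```bash
python3 - <<'E'
from h import *
im,P=look('w12'); side(); tilt(P,(208,180,312,384))
E
```

```text
t 31.2 pos [0.5847 0.1247 0.0641] yaw 1.5266
tcp tray y 0.1696 x -0.0012 z 0.0641 F [ -1.7 -12.8   0.7]
156 513 z [71. 73. 99.] x [-22.  21.]
164 2971 z [ 67.  95. 100.] x [-22.  21.]
172 2031 z [ 62.  90. 102.] x [-22.  21.]
180 7287 z [ 59. 145. 158.] x [-23.  21.]
188 2983 z [ 53.  84. 164.] x [-21.  20.]
196 1480 z [47. 73. 78.] x [-22.  21.]
204 790 z [46. 71. 73.] x [-22.  21.]
```

>>> carry_out(
  deltas=[4,0,-1,0,4,0,-1.5,0,4,0,-2,0,0,0,0,0],
)

```text
time: 31.75
position: [0.5857, 0.1374, 0.0701]
tool_rot: [[0.044, 0.999, -0.0], [0.999, -0.044, -0.012], [-0.012, 0.001, -1.0]]
wrist_force: [-4.2, -11.7, 4.4]
width: 0.506
grip_force: 62.4
```

```bash
python3 - <<'E'
from h import *
im,P=look('w13'); side(); tilt(P,(208,180,312,384))
E
```

```text
t 31.75 pos [0.5857 0.1374 0.0701] yaw 1.5265
tcp tray y 0.1823 x -0.0006 z 0.07 F [ -3.1 -12.1   3.7]
148 77 z [81. 82. 83.] x [-21.  20.]
156 79 z [88. 88. 89.] x [-21.  20.]
164 186 z [ 82.  96. 101.] x [-21.  21.]
172 2039 z [ 73. 104. 107.] x [-22.  21.]
180 2831 z [ 67. 100. 106.] x [-22.  21.]
188 1980 z [ 59.  91. 107.] x [-22.  21.]
196 7348 z [ 55. 151. 164.] x [-22.  22.]
204 2735 z [ 45.  81. 170.] x [-21.  20.]
212 1016 z [47. 70. 74.] x [-22.  21.]
220 136 z [65. 67. 68.] x [-22.  21.]
```

>>> carry_out(
  deltas=[6,0,-2.5,0,6,0,-2,0,6,0,-1.5,0,0,0,0,0],
)

```text
time: 32.3
position: [0.5872, 0.1567, 0.0761]
tool_rot: [[0.044, 0.999, 0.002], [0.999, -0.044, -0.01], [-0.01, 0.002, -1.0]]
wrist_force: [-2.0, -8.2, 2.7]
width: 0.508
grip_force: 63.7
```

```bash
python3 - <<'E'
from h import *
im,P=look('w14'); side(); tilt(P,(208,180,312,384))
E
```

```text
t 32.3 pos [0.5872 0.1567 0.0761] yaw 1.5271
tcp tray y 0.2016 x 0.0001 z 0.0761 F [ -1.1 -10.4   3.6]
164 193 z [95. 97. 98.] x [-21.  21.]
172 431 z [ 98. 101. 103.] x [-21.  21.]
180 497 z [104. 106. 109.] x [-21.  21.]
188 1356 z [ 77.  84. 114.] x [-20.  21.]
196 3610 z [ 68. 109. 115.] x [-21.  22.]
204 2223 z [ 55.  97. 113.] x [-21.  22.]
212 7594 z [ 48. 156. 170.] x [-24.  25.]
220 2790 z [ 34. 154. 177.] x [-28.  30.]
228 1092 z [55. 62. 70.] x [-21.  22.]
236 198 z [57. 58. 60.] x [-21.  22.]
```

>>> carry_out(
  deltas=[6.2,0,-1.6,0,6.3,0,-1,0,6.4,0,-0.5,0,6.4,0,0,0,6.4,0,0.6,0,0,0,0,0],
)

```text
time: 33.1
position: [0.5877, 0.193, 0.0767]
tool_rot: [[0.041, 0.999, -0.0], [0.999, -0.041, 0.0], [-0.0, -0.0, -1.0]]
wrist_force: [-0.7, 0.4, -2.1]
width: 0.504
grip_force: 63.3
```

```bash
python3 - <<'E'
from h import *
im,P=look('w15'); side(); tilt(P,(208,180,312,384))
E
```

```text
t 33.1 pos [0.5877 0.193  0.0767] yaw 1.5298
tcp tray y 0.2376 x -0.0009 z 0.0768 F [ 0.2 -0.1 -2.7]
204 363 z [ 97. 100. 102.] x [-21.  20.]
212 501 z [102. 105. 107.] x [-22.  20.]
220 809 z [ 83. 109. 112.] x [-22.  20.]
228 2475 z [ 72. 113. 116.] x [-22.  21.]
236 3193 z [ 61. 106. 114.] x [-22.  21.]
```

>>> carry_out(
  deltas=[0,0,-30,0,-27,0,0,0,-27,0,0,0,-27,0,0,0,0,0,24,0,0,0,24,0,0,0,0,0],
)

```text
time: 34.02
position: [0.582, 0.1108, 0.0562]
tool_rot: [[0.043, 0.999, -0.006], [0.999, -0.043, -0.001], [-0.001, -0.006, -1.0]]
wrist_force: [-0.6, -0.2, -2.8]
width: 0.502
grip_force: 63.2
```

>>> carry_out(
  deltas=[8,0,0,0,8,0,0,0,8,0,0,0,8,0,0,0,8,0,0,0,5,0,0,0,0,0,0,0],
)

```text
time: 34.9
position: [0.5875, 0.1487, 0.0646]
tool_rot: [[0.045, 0.999, 0.004], [0.999, -0.045, -0.018], [-0.018, 0.004, -1.0]]
wrist_force: [-6.9, -17.6, 15.5]
width: 0.507
grip_force: 64.6
```

```bash
python3 - <<'E'
from h import *
im,P=look('w16'); side(); tilt(P,(208,180,312,384)); save(im,'w16.png',(100,100,420,384),2)
E
```

```text
t 34.9 pos [0.5875 0.1487 0.0646] yaw 1.5254
tcp tray y 0.1937 x 0.0007 z 0.0646 F [ -6.2 -17.5  15.2]
172 780 z [ 71. 101. 102.] x [-20.  21.]
180 2189 z [ 53.  69. 105.] x [-19.  21.]
188 3849 z [ 38.  99. 106.] x [-20.  22.]
196 2109 z [ 36.  82. 102.] x [-21.  23.]
204 7269 z [ 42. 145. 158.] x [-21.  24.]
212 3130 z [ 30.  50. 165.] x [-28.  31.]
220 615 z [31. 33. 34.] x [-31.  34.]
```

View pics/w16.png

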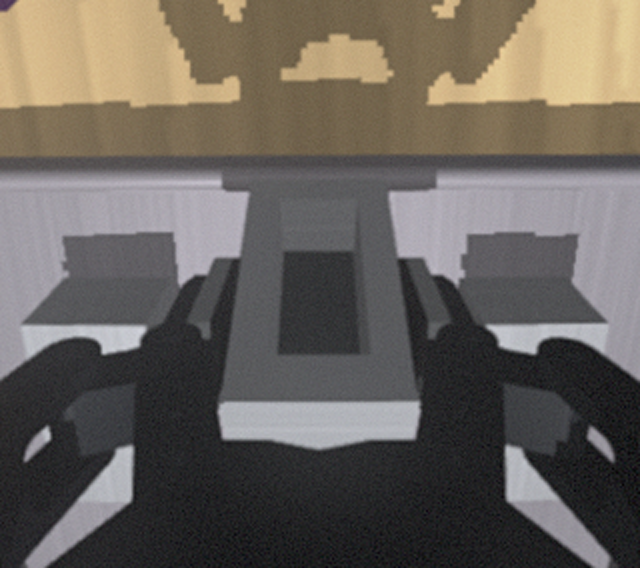

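>>> carry_out(
  deltas=[6,0,-3,0,6,0,-1,0,6,0,0,0,0,0,0,0],
)

```text
time: 35.45
position: [0.5902, 0.1699, 0.0683]
tool_rot: [[0.044, 0.999, 0.008], [0.999, -0.044, -0.011], [-0.011, 0.008, -1.0]]
wrist_force: [-2.1, -11.6, 10.5]
width: 0.503
grip_force: 63.8
```

```bash
python3 - <<'E'
from h import *
im,P=look('w17'); side(); tilt(P,(208,180,312,384))
E
```

```text
t 35.45 pos [0.5902 0.1699 0.0683] yaw 1.5268
tcp tray y 0.215 x 0.0024 z 0.0683 F [ -1.8 -10.5  11.3]
196 1900 z [ 50.  69. 109.] x [-16.  20.]
204 1909 z [ 40. 110. 111.] x [-18.  23.]
212 4343 z [ 34. 101. 111.] x [-27.  34.]
220 2485 z [ 33.  64. 103.] x [-27.  33.]
228 6437 z [ 39. 151. 162.] x [-20.  25.]
236 1392 z [149. 164. 169.] x [-12.  17.]
```

```bash
cat >> h.py <<'E'
def prof(P,xm=.02,zr=(.045,.125),yr=(.15,.28),w=.004):
    q=P.reshape(-1,3); q=q[~np.isnan(q).any(1)]; e=q-[.5787,-.0446,0]
    e=np.c_[e[:,0]-e[:,1]*.042,e[:,1]+e[:,0]*.042,e[:,2]]
    m=(abs(e[:,0])<xm)&(e[:,2]>zr[0])&(e[:,2]<zr[1])&(e[:,1]>yr[0])&(e[:,1]<yr[1]); e=e[m]
    for z in np.arange(zr[0],zr[1],w):
        k=e[(e[:,2]>=z)&(e[:,2]<z+w)]
        if len(k)>4: print('z',round(1e3*z),len(k),'y',np.round(1e3*np.percentile(k[:,1],[5,50,95])))
E
python3 - <<'E'
from h import *
print('wrist'); prof(np.load('w17.npz')['P'],.02)
im,d,P=shot('scene'); print('scene'); prof(P,.03)
E
```

```text
wrist
z 45 338 y [200. 219. 225.]
z 49 277 y [199. 200. 224.]
z 53 303 y [198. 199. 223.]
z 57 325 y [197. 198. 222.]
z 61 336 y [196. 197. 221.]
z 65 369 y [195. 197. 220.]
z 69 394 y [194. 196. 219.]
z 73 249 y [194. 217. 221.]
z 77 207 y [207. 217. 224.]
z 81 220 y [204. 216. 224.]
z 85 239 y [208. 215. 224.]
z 89 241 y [212. 214. 225.]
z 93 249 y [212. 213. 225.]
z 97 389 y [211. 212. 223.]
z 101 606 y [211. 212. 221.]
z 105 1063 y [195. 211. 219.]
z 109 2070 y [198. 206. 211.]
z 121 31 y [227. 228. 228.]
scene
z 45 22 y [197. 214. 227.]
z 49 22 y [194. 218. 228.]
z 53 21 y [198. 218. 226.]
z 57 19 y [196. 212. 225.]
z 61 21 y [187. 212. 223.]
z 65 17 y [191. 206. 224.]
z 69 16 y [187. 206. 224.]
z 73 18 y [195. 219. 227.]
z 77 17 y [194. 214. 228.]
z 81 17 y [186. 215. 229.]
z 85 18 y [189. 217. 229.]
z 89 11 y [199. 215. 230.]
z 93 12 y [210. 221. 229.]
z 97 15 y [211. 219. 228.]
z 101 12 y [212. 213. 230.]
z 105 20 y [210. 217. 229.]
z 109 18 y [201. 212. 228.]
z 113 8 y [207. 217. 226.]
z 117 15 y [208. 219. 231.]
z 121 11 y [209. 227. 230.]
```

```bash
python3 - <<'E'
from h import *
for t in ['w10','w15','w16','w17']:
    P=np.load(t+'.npz')['P']; q=P.reshape(-1,3); q=q[~np.isnan(q).any(1)]; e=q-[.5787,-.0446,0]
    e=np.c_[e[:,0]-e[:,1]*.042,e[:,1]+e[:,0]*.042,e[:,2]]
    m=(abs(e[:,0])>.03)&(abs(e[:,0])<.13)&(e[:,2]>.031)&(e[:,2]<.038)&(e[:,1]>.19)
    print(t,m.sum(),np.round(1e3*np.percentile(e[m,1],[2,20,50,80,98]),1))
    m=(abs(e[:,0])>.14)&(abs(e[:,0])<.17)&(e[:,2]>.031)&(e[:,2]<.038)
    for s in (1,-1): print(np.round(1e3*np.percentile(e[m&(e[:,0]*s>0),0],[5,50,95]),1))
E
```

```text
w10 4856 [211.5 213.4 216.4 276.1 285.9]
[146.6 152.6 156.5]
[-157.6 -153.5 -146.6]
w15 15381 [213.7 291.6 322.1 346.6 369.4]
[143.8 152.5 156.6]
[-157.6 -153.4 -143.6]
w16 12250 [212.5 217.7 299.1 315.8 324.4]
[145.2 152.5 156.5]
[-157.3 -153.4 -144.8]
w17 15785 [212.9 278.5 312.5 332.9 345.8]
[144.8 152.5 156.4]
[-157.2 -153.3 -144.6]
```

>>> carry_out(
  deltas=[0,0,-13,0,-23,0,0,0,-22,0,0,0,0,0,20,0,0,0,12,0,0,0,4,0,0,0,4,0,0,0,3,0,0,0,0,0],
)

```text
time: 36.67
position: [0.5869, 0.1319, 0.0452]
tool_rot: [[0.041, 0.999, 0.007], [0.999, -0.041, 0.005], [0.006, 0.007, -1.0]]
wrist_force: [-14.9, 4.6, 40.7]
width: 0.506
grip_force: 68.8
```

```bash
python3 - <<'E'
from h import *
im,P=look('w18'); side(); prof(P,.02,(.03,.125),(.12,.24),.006)
E
```

```text
t 36.675 pos [0.5869 0.1319 0.0452] yaw 1.5296
tcp tray y 0.1768 x 0.0008 z 0.0452 F [-15.4   5.1  40. ]
z 30 1433 y [158. 214. 219.]
z 36 475 y [157. 158. 181.]
z 42 556 y [155. 157. 180.]
z 48 315 y [156. 178. 179.]
z 54 267 y [164. 178. 179.]
z 60 286 y [168. 177. 178.]
z 66 313 y [172. 176. 177.]
z 72 351 y [173. 174. 175.]
z 78 821 y [173. 174. 174.]
z 84 2912 y [160. 169. 173.]
z 90 49 y [170. 172. 173.]
z 102 6 y [188. 189. 189.]
z 108 108 y [193. 193. 194.]
z 114 668 y [186. 193. 194.]
z 120 1400 y [186. 187. 194.]
```

>>> carry_out(
  deltas=[5,0,2,0,5,0,2,0,0,0,0,0],
)

```text
time: 37.1
position: [0.589, 0.1415, 0.039]
tool_rot: [[0.041, 0.999, 0.01], [0.999, -0.041, 0.004], [0.005, 0.01, -1.0]]
wrist_force: [-8.1, 4.8, 29.9]
width: 0.504
grip_force: 70.9
```

```bash
python3 - <<'E'
from h import *
im,P=look('w19'); side(); prof(P,.02,(.03,.1),(.12,.24),.006)
E
```

```text
t 37.1 pos [0.589  0.1415 0.039 ] yaw 1.5298
tcp tray y 0.1865 x 0.0025 z 0.039 F [-8.6  5.  29.1]
z 30 1422 y [162. 214. 219.]
z 36 278 y [162. 182. 186.]
z 42 222 y [172. 186. 195.]
z 48 252 y [175. 186. 197.]
z 54 277 y [178. 186. 197.]
z 60 290 y [182. 186. 196.]
z 66 311 y [185. 186. 197.]
z 72 683 y [185. 186. 194.]
z 78 839 y [185. 186. 187.]
z 84 2609 y [173. 180. 186.]
z 90 31 y [198. 198. 199.]
z 96 15 y [198. 198. 199.]
```

>>> carry_out(
  deltas=[0,0,-7,0,0,0,0,0],
)

```text
time: 37.4
position: [0.5872, 0.1397, 0.0391]
tool_rot: [[0.042, 0.999, 0.004], [0.999, -0.042, 0.001], [0.001, 0.004, -1.0]]
wrist_force: [-2.3, 2.2, 12.1]
width: 0.504
grip_force: 68.8
```

>>> carry_out(
  deltas=[0,0,0,0,0,0,0,0],
  gripper=0.3,
)

```text
time: 37.65
position: [0.585, 0.1388, 0.0348]
tool_rot: [[0.042, 0.999, -0.002], [0.999, -0.042, -0.0], [-0.001, -0.002, -1.0]]
wrist_force: [-0.2, -0.3, 0.7]
width: 0.696
grip_force: 0.0
```

```bash
python3 - <<'E'
from h import *
im,P=look('w20'); side(); prof(P,.02,(.03,.1),(.12,.24),.008)
E
```

```text
t 37.65 pos [0.585  0.1388 0.0348] yaw 1.5284
tcp tray y 0.1837 x -0.0015 z 0.0347 F [ 0.3  0.8 -0.5]
z 30 1621 y [161. 214. 219.]
z 38 352 y [161. 184. 185.]
z 46 300 y [172. 184. 185.]
z 54 335 y [177. 184. 185.]
z 62 369 y [182. 184. 185.]
z 70 731 y [183. 184. 185.]
z 78 3222 y [174. 181. 185.]
z 86 67 y [174. 180. 185.]
```

>>> carry_out(
  deltas=[0,0,-15,0,-28.5,0,0,0,0,0,0,0],
)

```text
time: 38.08
position: [0.5851, 0.1096, 0.0521]
tool_rot: [[0.044, 0.999, 0.001], [0.999, -0.044, -0.0], [-0.0, 0.001, -1.0]]
wrist_force: [-0.1, 0.9, -0.2]
width: 0.699
grip_force: 0.0
```

>>> carry_out(
  deltas=[0,0,0,0,0,0,0,0,0,0,0,0],
  gripper=1,
)

```text
time: 38.45
position: [0.5852, 0.1112, 0.0518]
tool_rot: [[0.042, 0.999, 0.002], [0.999, -0.042, -0.0], [-0.0, 0.002, -1.0]]
wrist_force: [1.0, -0.7, 3.7]
width: 0.506
grip_force: 61.6
```

>>> carry_out(
  deltas=[0,0,-3,0,13,0,0,0,13,0,0,0,6,0,0,0,6,0,-2,0,6,0,-3,0,6.5,0,-1.5,0,7,0,-1,0,0,0,0,0],
)

```text
time: 39.58
position: [0.5863, 0.1636, 0.0601]
tool_rot: [[0.044, 0.999, -0.002], [0.999, -0.044, -0.013], [-0.013, -0.001, -1.0]]
wrist_force: [0.3, -11.2, -3.4]
width: 0.508
grip_force: 62.2
```

```bash
python3 - <<'E'
from h import *
im,P=look('w21'); side(); prof(P,.02,(.03,.12),(.16,.26),.006)
E
```

```text
t 39.575 pos [0.5863 0.1636 0.0601] yaw 1.5269
tcp tray y 0.2085 x -0.0011 z 0.0601 F [  0.7 -10.5  -3.5]
z 30 323 y [217. 218. 219.]
z 78 1437 y [227. 231. 235.]
z 84 2615 y [215. 221. 228.]
z 90 2663 y [203. 209. 215.]
z 96 106 y [203. 203. 205.]
z 114 6 y [221. 221. 222.]
```

>>> carry_out(
  deltas=[7,0,0,0,7,0,1,0,6.5,0,2,0,6.5,0,2.5,0,6,0,3.5,0,6,0,4.5,0,5,0,5,0,5,0,5,0,0,0,0,0],
)

```text
time: 40.75
position: [0.5893, 0.2148, 0.0391]
tool_rot: [[0.043, 0.999, 0.001], [0.999, -0.043, -0.007], [-0.007, 0.001, -1.0]]
wrist_force: [-0.4, -6.1, 3.6]
width: 0.507
grip_force: 64.9
```

```bash
cat >> h.py <<'E'
def tops(P,xm=.02,yr=(.1,.34),zr=(.03,.13),w=.008):
    q=P.reshape(-1,3); q=q[~np.isnan(q).any(1)]; e=q-[.5787,-.0446,0]
    e=np.c_[e[:,0]-e[:,1]*.042,e[:,1]+e[:,0]*.042,e[:,2]]
    e=e[(abs(e[:,0])<xm)&(e[:,2]>zr[0])&(e[:,2]<zr[1])]
    print([(round(1e3*y+4),round(1e3*np.median(k[:,2]))) for y in np.arange(*yr,w) for k in [e[(e[:,1]>=y)&(e[:,1]<y+w)]] if len(k)>5])
E
python3 - <<'E'
from h import *
im,P=look('w22'); side(); tops(P); save(im,'w22.png',None,1.5)
E
```

```text
t 40.75 pos [0.5893 0.2148 0.0391] yaw 1.5278
tcp tray y 0.26 x -0.0002 z 0.0392 F [-0.4 -6.   3.1]
[(232, 73), (240, 74), (248, 76), (256, 78), (264, 61), (272, 122), (280, 122)]
```

View pics/w22.png

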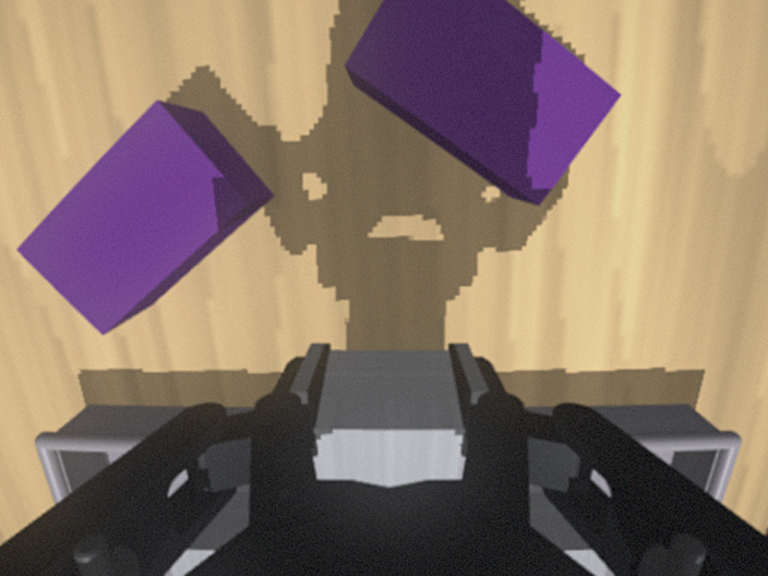

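>>> carry_out(
  deltas=[0,0,-26,0,-46,0,0,0,-46,0,0,0,-46,0,0,0,-46,0,0,0,-46,0,0,0,0,0,20,0,0,0,16,0,0,0,6,0,0,0,4,0,0,0,3,0,0,0,0,0],
)

```text
time: 42.3
position: [0.5789, -0.0104, 0.0177]
tool_rot: [[0.041, 0.999, -0.001], [0.999, -0.041, 0.001], [0.001, -0.001, -1.0]]
wrist_force: [-6.4, 3.5, 8.2]
width: 0.506
grip_force: 66.2
```

```bash
python3 - <<'E'
from h import *
im,P=look('w23'); side(); tops(P,.018,(-.08,.1))
E
```

```text
t 42.3 pos [ 0.5789 -0.0104  0.0177] yaw 1.5301
tcp tray y 0.0342 x -0.0012 z 0.0178 F [-6.9  4.3  7.9]
[(12, 53), (20, 55), (28, 56), (36, 47), (44, 103), (52, 113)]
```

>>> carry_out(
  deltas=[0,0,4,0,0,0,3,0,0,0,3,0,0,0,0,0],
)

```text
time: 42.85
position: [0.5818, -0.0092, 0.0094]
tool_rot: [[0.039, 0.999, 0.006], [0.999, -0.039, 0.003], [0.004, 0.005, -1.0]]
wrist_force: [-2.8, 8.3, 10.4]
width: 0.511
grip_force: 69.5
```

```bash
python3 - <<'E'
from h import *
im,P=look('w24'); side(); tops(P,.018,(-.08,.1),w=.005)
E
```

```text
t 42.85 pos [ 0.5818 -0.0092  0.0094] yaw 1.5317
tcp tray y 0.0355 x 0.0016 z 0.0094 F [-3.   7.9  9.8]
[(14, 47), (19, 48), (24, 48), (29, 49), (34, 49), (39, 42), (44, 84), (49, 95), (54, 103), (59, 109)]
```

>>> carry_out(
  deltas=[0,0,4,0,0,0,3,0,0,0,0,0],
)

```text
time: 43.28
position: [0.5829, -0.0093, 0.0034]
tool_rot: [[0.039, 0.999, 0.008], [0.999, -0.039, 0.003], [0.003, 0.008, -1.0]]
wrist_force: [-2.7, 7.5, 13.0]
width: 0.508
grip_force: 71.2
```

```bash
python3 - <<'E'
from h import *
im,P=look('w25'); side(); tops(P,.018,(-.08,.1),w=.005)
E
```

```text
t 43.275 pos [ 0.5829 -0.0093  0.0034] yaw 1.532
tcp tray y 0.0355 x 0.0027 z 0.0035 F [-2.1  7.4 13.2]
[(14, 43), (19, 43), (24, 43), (29, 43), (34, 44), (39, 40), (44, 78), (49, 89), (54, 97), (59, 102)]
```

>>> carry_out(
  deltas=[0,0,-2,0,0,0,0,0],
)

```text
time: 43.58
position: [0.5827, -0.0105, 0.0035]
tool_rot: [[0.039, 0.999, 0.007], [0.999, -0.039, 0.002], [0.002, 0.007, -1.0]]
wrist_force: [1.6, 6.2, 8.5]
width: 0.507
grip_force: 70.5
```

>>> carry_out(
  deltas=[0,0,0,0,0,0,0,0,0,0,-30,0,0,0,-50,0,0,0,-60,0,0,0,-60,0,0,0,0,0],
  gripper=0.3,
)

```text
time: 44.45
position: [0.5828, -0.0133, 0.2069]
tool_rot: [[0.042, 0.999, 0.012], [0.999, -0.042, -0.002], [-0.002, 0.012, -1.0]]
wrist_force: [0.3, 0.3, 0.7]
width: 0.7
grip_force: 0.0
```

```bash
python3 - <<'E'
from h import *
im,P=look('w26'); blocks(P); print(trayfit(P)); save(im,'w26.png',None,1.4)
E
```

```text
t 44.45 pos [ 0.5828 -0.0133  0.2069] yaw 1.5284
0.98 [445. 265.] 2394 z 0.0364 minz 0.003 [ 0.8341 -0.1637] [0.0808 0.046 ] long yaw 0.049
0.97 [482. 110.] 3796 z 0.0366 minz 0.003 [0.8539 0.0493] [0.046 0.081] long yaw 2.306
0.87 [305. 289.] 1464 z 0.0417 minz 0.01 [ 0.6481 -0.1716] [0.0814 0.0362] long yaw 1.518
0.83 [208. 291.] 1086 z 0.0418 minz 0.006 [ 0.5034 -0.1676] [0.0803 0.0266] long yaw 1.528
0.8 [183.  86.] 3647 z 0.0421 minz 0.016 [0.5033 0.0841] [0.079  0.0449] long yaw 1.523
0.68 [325.  88.] 3616 z 0.0419 minz 0.017 [0.6634 0.0765] [0.0797 0.0453] long yaw 1.519
0.6 [258. 200.] 2555 z 0.0418 minz 0.022 [ 0.5814 -0.046 ] [0.08   0.0439] long yaw 1.516
(array([ 0.5778909 , -0.04573554, -0.04268464]), 7399, np.float64(0.0016181308578072096))
```

View pics/w26.png

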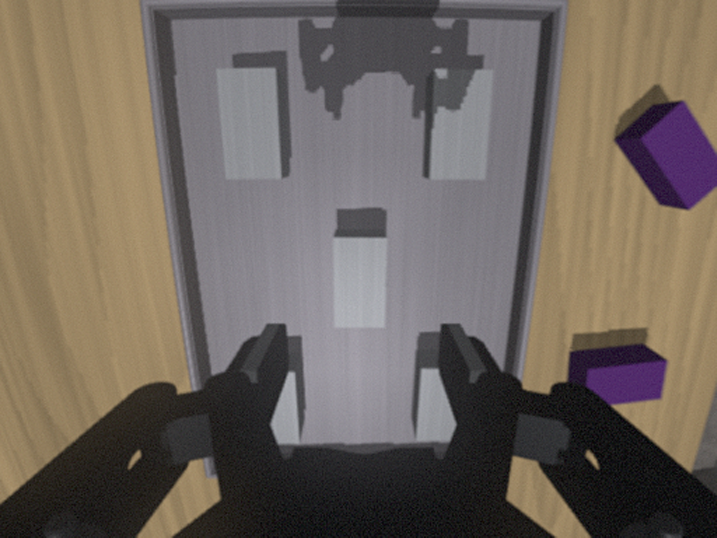

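All five grey blocks lie flat with their solid faces up (tops at 42 mm), four in the corners and one in the centre at (258,200). Nothing is touching the gripper, so I'm handing the job in.

```bash
python3 -c "
from bench import env
print(env.sign_off())"
```

```text
the job is handed in; nothing more can be done
None
```

The job is handed in at about 44 s of the 72 s allowed: all five blocks lie flat and pocket down in the tray, one per quarter plus one at the centre, with centres about 145 mm or more apart; I did not deliberately touch or re-measure the die set, air cylinder or carton.

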